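Pack and fit the index plate on the leather bench's indexing stand

ROBOT

A 7-joint arm with a two-finger parallel gripper is mounted at the origin on the work surface. World frame = base frame: x ahead of the robot, y to its left, z up, the work surface at z = 0. Lengths are in m, angles in rad, forces in N, time in s.
With the tool pointing down it reaches from about 0.4 to 0.85 m from the base axis. Payload 4.5 kg.
Tool frame: the origin (TCP) lies where the fingers leave the gripper's body, on its centre line; the fingertips stand 64 mm ahead of it and the grasp point (between the pads) lies 45 mm ahead of it; z points along the fingers, y is the direction in which the jaws open and shut (so a half turn about z gives the same grasp; the last joint's range is limited). The gripper opens to 88 mm and grips with 3 to 60 N. Pads are 18 mm wide; open, the fingers measure 123 mm over their backs; the gripper's body (75 mm by 187 mm) begins 45 mm behind the grasp point.
Start: joints at [1.298, 0.689, -0.195, 1.565, 0.157, 0.902, -0.215], TCP at [0.189, -0.596, 0.303] pointing down, gripper open.
Joint ranges: [-3.01, 3.01], [-0.46, 2.08], [-1.47, 1.51], [0.13, 2.56], [-1, 4.14], [0.04, 2.09], [-2.66, 2.66]. Speed limits (rad/s): [2.57, 2.57, 3.14, 3.14, 3.14, 3.14, 3.14].

INTERFACE

Orientations are given as a unit quaternion [x, y, z, w].
In Python, from plant import monitor, snapshot, workorder, finder gives the robot as it stands.
- The arm moves only by the tool carry_out, never from a script. Its argument "motion" is one flat list of numbers, 6 for each row, row after row: the shift along the tool's x, y, z in cm, then the turn, a rotation vector about the tool's x, y, z in rad. In form: [x, y, z, rx, ry, rz, x, y, z, rx, ry, rz, ...]. A call has 1 to 8 rows; each row shifts and turns the commanded pose from where the row before left it, along the tool's axes as they then stand; what a row does not reach is not made up. A row lasts 1/8 s, in which the tool goes at most 62.5 mm and 10.7 degrees, less where a joint would pass 70% of its speed; a pose out of reach is approached as far as the arm can. A call with a gripper value outside its range is refused whole. "hand" is the finger opening in cm, from 0 to 8.81, set as the call begins (left out, the last holds). The fingers move at their own pace and stop on an object; "grip_force" is the grip in N (left out, the last holds). Time passes only in rows, so rows that do not move let the fingers close. It gives the time, the measured TCP pose, the force and the opening at its end, in the units of the state.
- monitor.get_state(): the state, without advancing time (a new reading comes with each control period).
- snapshot(name): name is "side" or "top" or "wrist"; returns a dict with "frame" (384x512x3 uint8, red, green, blue), "range_z" (384x512 float32, m along the optical axis (not along the pixel's ray), 0 where there is no reading), "fx", "fy", "cx", "cy" (pixels), "rvec" (rotation vector, rad) and "tvec" (3), from world to camera coordinates, as OpenCV has them; the wrist camera has in their place "hand_eye" (4x4, takes a point from camera to tool coordinates, whose origin is the TCP and whose axes are the flange's). Camera axes: x right, y down, z forward; pixel columns grow to the right and rows downward; lengths in m; the calibration is good to about 2 mm. A picture is of the moment at which its call begins: read the wrist's pose just before it.
- workorder.finish_job(): hands the job in, once; it reports no verdict.
Trained networks look in a picture, given as the dict that the camera call returned (one of the last four; its "shot" number tells which), for a name from the list of things; names that differ only in an ending like _2 or _b are one class to them, and where a whole thing is asked for, a point or a joint stands for the part that bears it (a point fixed in the world has none). Each returns a list of dicts, best first, with "p" (0 to 1); they miss things now and then, are a little off and sometimes report something else, mostly with a low value. They report only what shows in the picture. A call takes as long as a camera call.
- finder.masks_of(picture, thing): "pixels" (384x512 bool, what is visible of it) and "extent" ([left, top, right, bottom] in pixels, round what is visible of it).
The state is a dict: "clock": time; "q": joint angles; "qd": joint speeds; "joint_torque": joint torques, N m; "tool_pos": TCP position; "eef_rot": TCP orientation; "contact_force": force on the tool from outside, world axes, zero at the start; "moment": the same for the moment, N m; "opening": opening from 0.0 (shut) to 1.0 (fully open).
Only numpy, scipy, OpenCV 4.12 (cv2) and the standard library are available. Lean on these libraries where they do the work, as an engineer would, in place of code of your own. Each camera call takes 0.05 s, during which the arm holds its last target. There are 200 camera calls.

TASK

Set up the indexing stand: stack packers on its shaft that together make exactly 30 mm (the thick rings are 15 mm, the thin ones 10 mm), then lower the index plate over the shaft and the locating pin until it lies flat on them, and put the collar on the shaft end, fully home on the shoulder. Put all the packers you do not use in the plywood tray, let go of everything, and leave the jar, screwdriver and wooden block where they are.

Things in the scene. Friction and masses are not known exactly. Their poses are not given: they have to be found in the camera images.
- thick1: one of the thicker packers: plain aluminium ring, outside diameter 46 mm, bore 22.5 mm, 15 mm thick, 105 g. Lies flat on the bench at the start. Origin: centre of its underside, z along the bore. None from the start if this one is absent (four to six of the six packers are present)
- thick2: one of the thicker packers: plain aluminium ring, outside diameter 46 mm, bore 22.5 mm, 15 mm thick, 105 g. Lies flat on the bench at the start. Origin: centre of its underside, z along the bore. None from the start if this one is absent (four to six of the six packers are present)
- thick3: one of the thicker packers: plain aluminium ring, outside diameter 46 mm, bore 22.5 mm, 15 mm thick, 105 g. Lies flat on the bench at the start. Origin: centre of its underside, z along the bore. None from the start if this one is absent (four to six of the six packers are present)
- thin1: one of the thinner packers: plain aluminium ring, outside diameter 46 mm, bore 22.5 mm, 10 mm thick, 70 g. Lies flat on the bench at the start. Origin: centre of its underside, z along the bore. None from the start if this one is absent (four to six of the six packers are present)
- thin2: one of the thinner packers: plain aluminium ring, outside diameter 46 mm, bore 22.5 mm, 10 mm thick, 70 g. Lies flat on the bench at the start. Origin: centre of its underside, z along the bore. None from the start if this one is absent (four to six of the six packers are present)
- thin3: one of the thinner packers: plain aluminium ring, outside diameter 46 mm, bore 22.5 mm, 10 mm thick, 70 g. Lies flat on the bench at the start. Origin: centre of its underside, z along the bore. None from the start if this one is absent (four to six of the six packers are present)
- plate: index plate: flat aluminium plate 110 x 54 x 12 mm, 0.22 kg, lying flat. Origin: centre of its underside; x along the 110 mm length, y across the 54 mm width. A 22.5 mm bore for the shaft goes through its centre, a 10.5 mm hole for the locating pin lies on its long axis 36 mm to +x; the -x half has only an arc of small printed dots. To be gripped across the 54 mm width at the middle
- pin_hole (a point): centre of the index plate's 10.5 mm pin hole, at its underside, 36 mm along the plate's +x from its centre
- collar: retaining collar: dark steel ring, outside diameter 38 mm, bore 12.5 mm, 26 mm high, 0.1 kg. Origin: centre of its underside, z along the bore. Stands upright on the bench at the start
- stand: indexing stand, fixed to the bench: green base 130 x 100 x 10 mm (its middle 5 mm to +x of the origin), on it a round steel seat 46 mm in diameter, its top 18 mm above the bench, with a vertical stepped shaft rising from it and a separate locating pin 36 mm towards the stand's +x. Origin: on the shaft axis at bench level; z up
- seat (a point): on the shaft axis at the top of the seat, 18 mm above the bench, where the first packer rests; axes as the stand's. The shaft above it is 20 mm in diameter up to the shoulder, its edge there chamfered 1.5 mm
- shoulder (a point): on the shaft axis at the shoulder, 42.5 mm above the seat, where the collar comes to rest; axes as the stand's. Above it stands a 10 mm stub, 14 mm tall, tip chamfered, 74.5 mm above the bench. Packers 30 mm high plus the 12 mm plate fill the space below the shoulder with 0.5 mm to spare
- pin (a point): tip of the vertical locating pin, 8 mm in diameter, rising from the base; tip chamfered, 67 mm above the bench, 36 mm from the shaft axis along the stand's +x
- tray: open plywood tray, fixed to the bench, 180 mm (x) x 220 mm (y) x 24 mm high outside, walls 6 mm, floor about 6 mm. Origin: centre of its underside
- dye_jar: bystander: small amber jar, 44 mm in diameter, 60 mm tall. Origin: centre of its underside
- screwdriver: bystander: screwdriver with a red handle, about 0.2 m long, lying beyond the work along its own x. Origin: on its length, at its underside
- wood_block: bystander: wooden block 60 x 110 x 30 mm. Origin: centre of its underside

How it is judged:
On the way, in this order (a step that is already met when the one before it is completed fails the run):
1. packers totalling 30 mm are stacked on the shaft (((horizontal distance between thick1 and seat below 0.003 m and angle between thick1's own z axis and vertical below 0.06 rad and z of thick1 in the frame of seat between 0.013 and 0.017 m) or (horizontal distance between thick2 and seat below 0.003 m and angle between thick2's own z axis and vertical below 0.06 rad and z of thick2 in the frame of seat between 0.013 and 0.017 m) or (horizontal distance between thick3 and seat below 0.003 m and angle between thick3's own z axis and vertical below 0.06 rad and z of thick3 in the frame of seat between 0.013 and 0.017 m) or (horizontal distance between thin1 and seat below 0.003 m and angle between thin1's own z axis and vertical below 0.06 rad and z of thin1 in the frame of seat between 0.018 and 0.022 m) or (horizontal distance between thin2 and seat below 0.003 m and angle between thin2's own z axis and vertical below 0.06 rad and z of thin2 in the frame of seat between 0.018 and 0.022 m) or (horizontal distance between thin3 and seat below 0.003 m and angle between thin3's own z axis and vertical below 0.06 rad and z of thin3 in the frame of seat between 0.018 and 0.022 m))), for 0.2 s.
2. the index plate is over shaft and pin, flat on the packers (horizontal distance between plate and seat below 0.003 m and horizontal distance between pin_hole and pin below 0.003 m and angle between plate's own z axis and vertical below 0.05 rad and z of plate in the frame of seat between 0.028 and 0.0317 m), for 0.2 s.
3. the collar is on the shaft's shoulder (horizontal distance between collar and shoulder below 0.003 m and angle between collar's own z axis and vertical below 0.06 rad and z of collar in the frame of shoulder between -0.0015 and 0.0017 m), for 0.2 s.
At the end, for the whole second after the job is handed in: The index plate lies flat on 30 mm of packers (underside 28 to 31.7 mm above the seat), its bore within 3 mm of the shaft axis and its pin hole within 3 mm of the pin; the collar rests on the shoulder (within 1.7 mm); every packer present is either on the shaft or in the tray; everything is at rest (all of step 2 and all of step 3 and ((horizontal distance between thick1 and seat below 0.003 m and angle between thick1's own z axis and vertical below 0.06 rad and z of thick1 in the frame of seat below 0.022 m) or (x of thick1 in the frame of tray between -0.08 and 0.08 m and y of thick1 in the frame of tray between -0.1 and 0.1 m and z of thick1 in the frame of tray below 0.045 m)) and linear speed of each of thick1, thick2, thick3, thin1, thin2, thin3, plate, collar below 0.02 m/s and ((horizontal distance between thick2 and seat below 0.003 m and angle between thick2's own z axis and vertical below 0.06 rad and z of thick2 in the frame of seat below 0.022 m) or (x of thick2 in the frame of tray between -0.08 and 0.08 m and y of thick2 in the frame of tray between -0.1 and 0.1 m and z of thick2 in the frame of tray below 0.045 m)) and ((horizontal distance between thick3 and seat below 0.003 m and angle between thick3's own z axis and vertical below 0.06 rad and z of thick3 in the frame of seat below 0.022 m) or (x of thick3 in the frame of tray between -0.08 and 0.08 m and y of thick3 in the frame of tray between -0.1 and 0.1 m and z of thick3 in the frame of tray below 0.045 m)) and ((horizontal distance between thin1 and seat below 0.003 m and angle between thin1's own z axis and vertical below 0.06 rad and z of thin1 in the frame of seat below 0.022 m) or (x of thin1 in the frame of tray between -0.08 and 0.08 m and y of thin1 in the frame of tray between -0.1 and 0.1 m and z of thin1 in the frame of tray below 0.045 m)) and ((horizontal distance between thin2 and seat below 0.003 m and angle between thin2's own z axis and vertical below 0.06 rad and z of thin2 in the frame of seat below 0.022 m) or (x of thin2 in the frame of tray between -0.08 and 0.08 m and y of thin2 in the frame of tray between -0.1 and 0.1 m and z of thin2 in the frame of tray below 0.045 m)) and ((horizontal distance between thin3 and seat below 0.003 m and angle between thin3's own z axis and vertical below 0.06 rad and z of thin3 in the frame of seat below 0.022 m) or (x of thin3 in the frame of tray between -0.08 and 0.08 m and y of thin3 in the frame of tray between -0.1 and 0.1 m and z of thin3 in the frame of tray below 0.045 m))); the robot touches nothing.
It fails at once if a bystander (jar, screwdriver, wooden block) is shifted by more than 3 cm (distance of any of dye_jar, screwdriver, wood_block from where it was at the start of the episode above 0.03 m).
Of thick1, thick2, thick3, thin1, thin2, thin3 only 4 to 6 are there at a start; the rules pass over those that are not, and their reading is None.
At some moment in a run one of thick1, thick2, thick3, thin1, thin2, thin3, plate, collar may be knocked a few centimetres aside while the robot is not near it.
Once in a run the grip may slacken for a moment while it holds something.
It also fails if it takes over 210 s, if anything falls off the work surface, if the arm or the gripper's body presses on something with over 40 N, if the wrist force passes 120 N, or if a joint passes its speed limit or range.

## Working session

There is one attempt and no reset: what is moved stays moved. The work goes in short steps, Python scripts to look and compute and a tool call to move; the robot and the scene stay as the last step left them, time stands still between calls to the robot, and variables do not carry over. Pictures are saved under pics/ and viewed, about 12 in all and at most 16, crops included, and the job is handed in when it is done.

Besides the shell and the picture viewer there is one more tool, called after "Call:" in YAML: its name, and indented under it one key for each argument. carry_out: Moves the arm, as the interface text tells. Its arguments: {"type":"object","properties":{"motion":{"type":"array"},"hand":{"type":"number"},"grip_force":{"type":"number"}},"required":["motion"]}

```bash
mkdir -p pics; ls
cat > h.py <<'E'
import numpy as np, cv2
from scipy.spatial.transform import Rotation as R
from plant import monitor, snapshot, workorder, finder
def save(p,n): cv2.imwrite('pics/'+n+'.png', p["frame"][:,:,::-1])
def shot(n):
    s=monitor.get_state(); p=snapshot(n); p['T']=T(p,s); return p
def T(p,s):
    M=np.eye(4)
    if 'hand_eye' in p:
        B=np.eye(4);B[:3,:3]=R.from_quat(s['eef_rot']).as_matrix();B[:3,3]=s['tool_pos'];return B@np.array(p['hand_eye'])
    M[:3,:3]=cv2.Rodrigues(np.array(p['rvec'],float))[0];M[:3,3]=np.ravel(p['tvec']);return np.linalg.inv(M)
def cloud(p):
    z=p['range_z'];v,u=np.mgrid[:384,:512]
    c=np.stack([(u-p['cx'])/p['fx']*z,(v-p['cy'])/p['fy']*z,z],-1)
    return c@p['T'][:3,:3].T+p['T'][:3,3]
def find(p,name,pmin=.2,show=True):
    W=cloud(p);o=[]
    for d in finder.masks_of(p,name):
        if d['p']<pmin: continue
        m=d['pixels']&(p['range_z']>0)
        if m.sum()<10: continue
        P=W[m]; zt=np.percentile(P[:,2],90); Q=P[P[:,2]>zt-.004]
        (cx,cy),r=cv2.minEnclosingCircle(Q[:,:2].astype(np.float32)*1000)
        if show: print(name,'p%.2f'%d['p'],'ext',d['extent'],'n',m.sum(),'ztop %.4f'%zt,'mean',Q[:,:2].mean(0).round(4),'circ',round(cx/1000,4),round(cy/1000,4),'r%.1f'%r)
        o.append((d,Q,zt))
    return o
E
cat > a.py <<'E'
from h import *
s=monitor.get_state();print(s)
p=shot('top');save(p,'top');q=shot('side');save(q,'side')
for n in ['thick1','thin1','plate','collar','stand','tray','dye_jar','screwdriver','wood_block']: find(p,n)
E
python3 a.py
```

```text
pics
{'clock': 0.0, 'q': array([ 1.29781937,  0.68998304, -0.19450153,  1.56634069,  0.15732618,
        0.90249493, -0.2150729 ]), 'qd': array([ 0.00066456, -0.00119887,  0.00182102,  0.00157749, -0.00129122,
        0.00072061,  0.0011711 ]), 'joint_torque': array([ 3.97643298e-04, -5.27557325e+01, -1.26726955e+00, -1.53429294e+01,
       -5.27375902e-02,  6.55574055e-03,  1.71024426e-04]), 'tool_pos': array([ 0.18853701, -0.59534665,  0.30191109]), 'eef_rot': array([ 9.88249624e-01,  1.52845806e-01, -2.18871048e-04, -8.89704187e-04]), 'contact_force': array([-0.18748914,  0.57456771,  0.75224838]), 'moment': array([0.01778265, 0.00701187, 0.04822074]), 'opening': 0.9994086195377015}
thick1 p0.76 ext [348.2, 249.3, 366.2, 265.6] n 195 ztop 0.0164 mean [ 0.4241 -0.338 ] circ 0.4244 -0.338 r22.8
thick1 p0.62 ext [287.2, 206.3, 299.6, 221.9] n 172 ztop 0.0169 mean [ 0.5422 -0.1574] circ 0.5412 -0.1583 r22.2
thick1 p0.60 ext [318.2, 186.2, 335.5, 204.1] n 172 ztop 0.0165 mean [ 0.5884 -0.2612] circ 0.5878 -0.2612 r22.4
thin1 p0.72 ext [280.3, 242.9, 300.7, 255.3] n 196 ztop 0.0121 mean
[... 924 characters left out ...]
0.3131 r140.3
tray p0.20 ext [365.2, 180.7, 392.0, 221.6] n 771 ztop 0.0140 mean [ 0.5739 -0.403 ] circ 0.5752 -0.4008 r57.8
dye_jar p0.57 ext [199.7, 123.0, 218.8, 143.9] n 284 ztop 0.0612 mean [0.7715 0.0724] circ 0.7716 0.0728 r19.5
dye_jar p0.51 ext [318.2, 186.0, 338.1, 207.2] n 184 ztop 0.0164 mean [ 0.5887 -0.2608] circ 0.5892 -0.2598 r22.8
screwdriver p0.67 ext [246.6, 88.4, 273.7, 148.3] n 341 ztop 0.0266 mean [ 0.852  -0.0841] circ 0.8499 -0.0852 r48.4
screwdriver p0.53 ext [366.8, 180.3, 393.6, 222.9] n 785 ztop 0.0140 mean [ 0.5744 -0.4029] circ 0.575 -0.4022 r59.9
wood_block p0.70 ext [317.8, 128.3, 362.6, 153.2] n 965 ztop 0.0319 mean [ 0.7447 -0.2922] circ 0.7442 -0.2922 r60.7
```

View top.

```bash
python3 -c "
import cv2
a=cv2.imread('pics/top.png')[80:290,60:410];cv2.imwrite('pics/v1.png',cv2.resize(a,None,fx=2.25,fy=2.25,interpolation=cv2.INTER_CUBIC))"
```

```text
(no output)
```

View pics/v1.png

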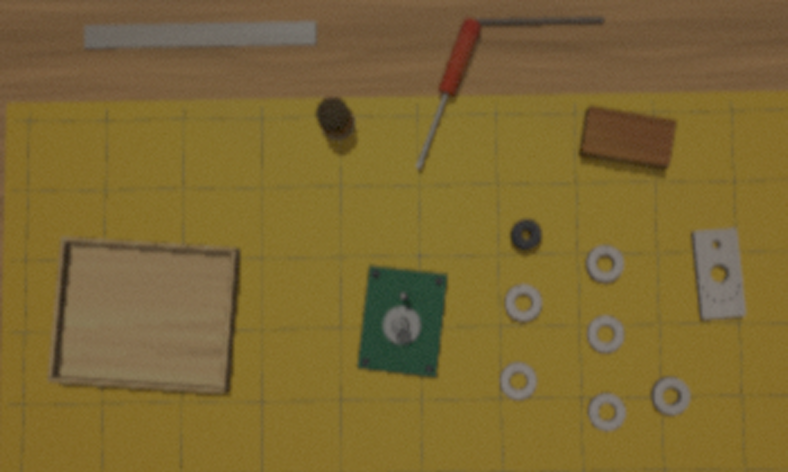

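Call:
carry_out:
  motion: [0,0,0,0,0,0.154,0,0,0,0,0,0.153,2.75,-4.1,0,0,0,0,2.75,-4.1,0,0,0,0,2.75,-4.1,0,0,0,0,2.75,-4.1,0,0,0,0,2.75,-4.1,0,0,0,0,2.75,-4.1,0,0,0,0]
  hand: 6.5

```text
clock: 1.55
tool_pos: [0.3548, -0.3486, 0.303]
eef_rot: [1.0, -0.0, 0.0, 0.0]
contact_force: [0.9, 0.2, 0.2]
opening: 0.733
```

Call:
carry_out:
  motion: [2.75,-4.1,0,0,0,0,2.75,-4.1,0,0,0,0,2.75,-4.1,0,0,0,0,2.75,-4.1,0,0,0,0,2.75,-4.1,0,0,0,0,2.75,-4.1,0,0,0,0]

```text
clock: 2.3
tool_pos: [0.5198, -0.1025, 0.3029]
eef_rot: [1.0, -0.0, 0.0, 0.0]
contact_force: [0.3, -0.3, -1.4]
opening: 0.736
```

```bash
cat > b.py <<'E'
from h import *
s=monitor.get_state();print(s['clock'],s['tool_pos'],s['eef_rot'],s['contact_force'])
p=shot('wrist');save(p,'v2');print(np.array(p['hand_eye']).round(4),p['fx'],p['cx'],p['cy'])
for n in ['thick1','thin1','collar','stand','tray']: find(p,n)
E
python3 b.py
```

```text
2.3 [ 0.51980556 -0.10246763  0.30293661] [ 9.99999933e-01 -9.70455565e-05  3.29630896e-04  1.22366312e-04] [ 0.28170858 -0.29714566 -1.40872448]
[[-4.000e-04 -9.619e-01 -2.734e-01  7.140e-02]
 [ 1.000e+00 -4.000e-04 -1.000e-04  2.000e-04]
 [ 0.000e+00 -2.734e-01  9.619e-01 -8.220e-02]
 [ 0.000e+00  0.000e+00  0.000e+00  1.000e+00]] 269.6541981121641 254.5785743916839 186.38070480661202
thick1 p0.84 ext [390.7, 209.6, 430.2, 233.2] n 610 ztop 0.0159 mean [ 0.4343 -0.3329] circ 0.4867 -0.2533 r126.7
thick1 p0.71 ext [277.5, 133.8, 311.3, 166.0] n 699 ztop 0.0162 mean [ 0.5411 -0.1585] circ 0.5404 -0.1589 r22.7
thick1 p0.68 ext [355.0, 96.2, 393.5, 128.9] n 886 ztop 0.0161 mean [ 0.5884 -0.2609] circ 0.5881 -0.2613 r22.8
thin1 p0.77 ext [347.4, 158.3, 381.4, 189.6] n 683 ztop 0.0112 mean [ 0.5007 -0.2603] circ 0.4998 -0.2607 r22.9
thin1 p0.77 ext [346.2, 219.0, 374.2, 248.8] n 364 ztop 0.0111 mean [ 0.411  -0.2646] circ 0.4048 -0.2598 r22.4
thin1 p0.60 ext [390.2, 210.0, 431.4, 233.2] n 550 ztop 0.0159 mean [ 0.4312 -0.3376] circ 0.4238 -0.3384 r22.9
collar p0.86 ext [285.4, 67.2, 315.9, 96.5] n 749 ztop 0.0272 mean [ 0.625  -0.1629] circ 0.6249 -0.1632 r18.6
stand p0.95 ext [156.4, 112.1, 228.1, 209.0] n 6392 ztop 0.0186 mean [ 0.5213 -0.0115] circ 0.521 -0.0089 r67.9
tray p0.77 ext [3.0, 92.5, 51.3, 220.2] n 5453 ztop 0.0235 mean [0.5224 0.2103] circ 0.5259 0.2276 r92.5
```

View pics/v2.png

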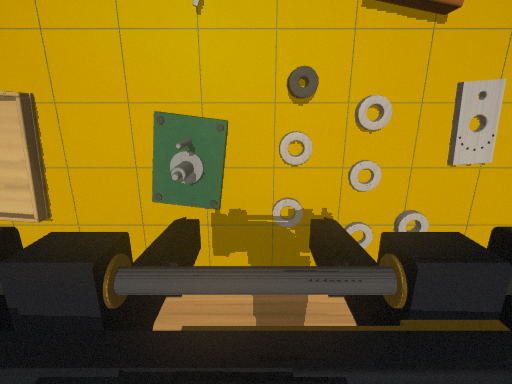

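Call:
carry_out:
  motion: [-1.6,-3.1,3.4,0,0,0,-1.7,-3.1,3.5,0,0,0,-1.7,-3.0,3.4,0,0,0,0,0,0,0,0,0]

```text
clock: 3.1
tool_pos: [0.466, -0.0111, 0.1981]
eef_rot: [1.0, 0.001, -0.003, -0.0]
contact_force: [-0.1, -1.5, -0.5]
opening: 0.735
```

```bash
cat > st.py <<'E'
from h import *
def circ(P):
    A=np.c_[2*P,np.ones(len(P))];x=np.linalg.lstsq(A,(P**2).sum(1),rcond=None)[0];return x[:2],np.sqrt(x[2]+x[:2]@x[:2])
def ring_fit(Q):  # outer circle via hull
    h=cv2.convexHull((Q[:,:2]*1e4).astype(np.float32))[:,0]/1e4
    return circ(h.astype(float))
if __name__=='__main__':
    s=monitor.get_state();print(s['clock'],s['tool_pos'])
    p=shot('wrist');save(p,'stand');W=cloud(p);c=np.array([.508,-.009])
    d=np.hypot(*(W[...,:2]-c).transpose(2,0,1))
    for nm,lo,hi in [('seat',.0155,.0205),('shoulder',.058,.0635),('pin',.0635,.0695),('stub',.0705,.078)]:
        m=(W[...,2]>lo)&(W[...,2]<hi)&(d<.06)
        P=W[m]
        if len(P)<3: print(nm,len(P));continue
        (x,y),r=cv2.minEnclosingCircle(P[:,:2].astype(np.float32)*1000)
        v,u=np.where(m)
        print(nm,len(P),'mean',P.mean(0).round(4),'circ',round(x,1),round(y,1),'r',round(r,1),'px',u.mean().round(),v.mean().round())
    o=find(p,'stand')
    m=o[0][0]['pixels']&(W[...,2]>.006)&(W[...,2]<.0135)
    (x,y),wh,a=cv2.minAreaRect(W[m][:,:2].astype(np.float32)*1000);print('base',x,y,wh,a)
    cv2.imwrite('pics/v3.png',cv2.resize(p['frame'][80:280,130:390,::-1],None,fx=3,fy=3))
E
python3 st.py
```

```text
3.1 [ 0.46598625 -0.01110609  0.1980673 ]
seat 1331 mean [ 0.5163 -0.0077  0.0183] circ 519.2 -7.7 r 27.6 px 251.0 131.0
shoulder 320 mean [ 0.5154 -0.0077  0.0604] circ 514.5 -7.5 r 9.8 px 250.0 137.0
pin 100 mean [ 0.5475 -0.0117  0.0663] circ 534.6 -11.8 r 19.1 px 255.0 94.0
stub 132 mean [ 0.5148 -0.0076  0.0741] circ 514.6 -7.4 r 5.0 px 250.0 140.0
stand p0.81 ext [198.8, 48.7, 316.9, 195.1] n 13765 ztop 0.0181 mean [ 0.5182 -0.008 ] circ 0.5195 -0.0082 r71.5
base 519.4884033203125 -8.171867370605469 (100.23723602294922, 130.17604064941406) 82.73519897460938
```

View pics/v3.png

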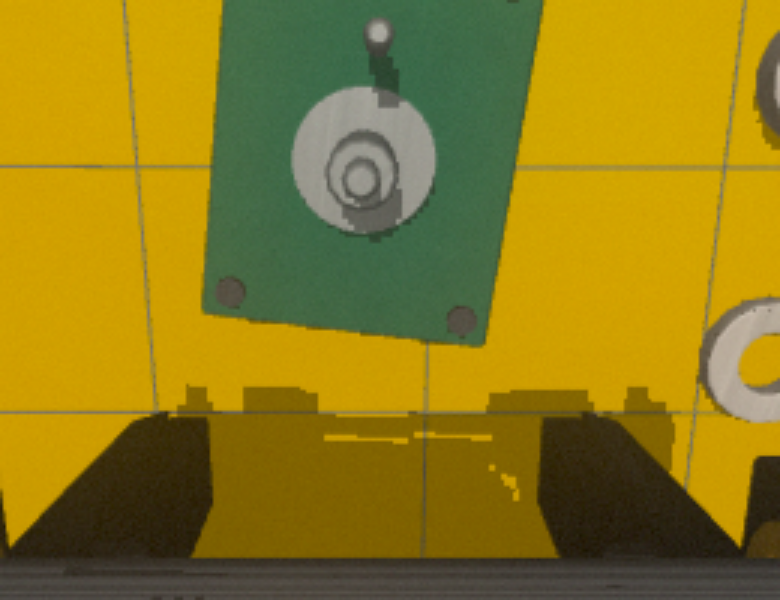

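Call:
carry_out:
  motion: [1.0,5,0,0,0,0,1,5,0,0,0,0,1,4.8,0,0,0,0,0,0,0,0,0,0]

```text
clock: 3.7
tool_pos: [0.4994, -0.1676, 0.2011]
eef_rot: [1.0, -0.006, 0.002, 0.003]
contact_force: [0.3, 0.7, -0.5]
opening: 0.738
```

```bash
cat > ring.py <<'E'
import sys
from st import *
def look(name,near=None,pmin=.2):
    s=monitor.get_state();p=shot('wrist');t=s['tool_pos'];print(round(s['clock'],1),'tcp',t.round(4),'rot',R.from_quat(s['eef_rot']).as_matrix()[:2,0].round(4))
    for d,Q,zt in find(p,name,pmin,False):
        c,r=ring_fit(Q[Q[:,2]<np.median(Q[:,2])+.004]); 
        print(name,'p%.2f'%d['p'],'top %.4f'%zt,'c',c.round(4),'r%.1f'%(r*1e3),'delta tool cm',((c[0]-t[0])*100).round(2),((t[1]-c[1])*100).round(2))
    return p
if __name__=='__main__':
    for n in sys.argv[1:]: look(n)
E
python3 ring.py thick1
```

```text
3.7 tcp [ 0.4994 -0.1676  0.2011] rot [ 0.9999 -0.0119]
thick1 p0.94 top 0.0161 c [ 0.5408 -0.1592] r22.4 delta tool cm 4.14 -0.84
thick1 p0.56 top 0.0161 c [ 0.5878 -0.2616] r22.4 delta tool cm 8.84 9.4
thick1 p0.49 top 0.0153 c [ 0.4368 -0.3368] r10.7 delta tool cm -6.25 16.91
```

Call:
carry_out:
  motion: [1.4,0,2,0,0,0,1.4,0,4,0,0,0,1.4,0,4,0,0,0,0,0,2.3,0,0,0,0,0,1,0,0,0,0,0,0,0,0,0,0,0,0,0,0,0]

```text
clock: 4.68
tool_pos: [0.5414, -0.1599, 0.0679]
eef_rot: [1.0, 0.0, 0.001, 0.0]
contact_force: [-0.3, -0.0, 0.3]
opening: 0.737
```

Call:
carry_out:
  motion: [0,0,0,0,0,0,0,0,0,0,0,0,0,0,0,0,0,0,0,0,0,0,0,0,0,0,0,0,0,0]
  hand: 3.5
  grip_force: 30

```text
clock: 5.3
tool_pos: [0.5411, -0.1599, 0.0673]
eef_rot: [1.0, -0.0, 0.0, 0.0]
contact_force: [-1.1, 0.7, 6.3]
opening: 0.506
```

Call:
carry_out:
  motion: [0,0,-2,0,0,0,0,0,-4,0,0,0,0,0,-4,0,0,0,-1.3,-5,0,0,0,0,-1.3,-5,0,0,0,0,0,-5.2,0,0,0,0,0,0,0,0,0,0,0,0,0,0,0,0]

```text
clock: 6.3
tool_pos: [0.515, -0.0084, 0.1674]
eef_rot: [1.0, -0.0, 0.0, 0.0]
contact_force: [-1.4, -0.2, -0.3]
opening: 0.503
```

```bash
python3 ring.py thick1
python3 - <<'E'
from st import *
s=monitor.get_state();print(s['tool_pos'],s['opening'],s['contact_force'])
p=shot('wrist');print(p['range_z'][200:260:10,254].round(3))
cv2.imwrite('pics/v4.png',cv2.resize(p['frame'][80:280,130:390,::-1],None,fx=3,fy=3))
E
```

```text
6.3 tcp [ 0.515  -0.0084  0.1674] rot [ 1.e+00 -2.e-04]
thick1 p0.91 top 0.1159 c [ 0.5157 -0.0085] r22.0 delta tool cm 0.07 0.01
[ 0.51493068 -0.00969166  0.16711517] 0.5049670135219877 [-0.45881427  0.62433567 -0.78542105]
[0.154 0.143 0.144 0.259 0.262 0.277]
```

View pics/v4.png

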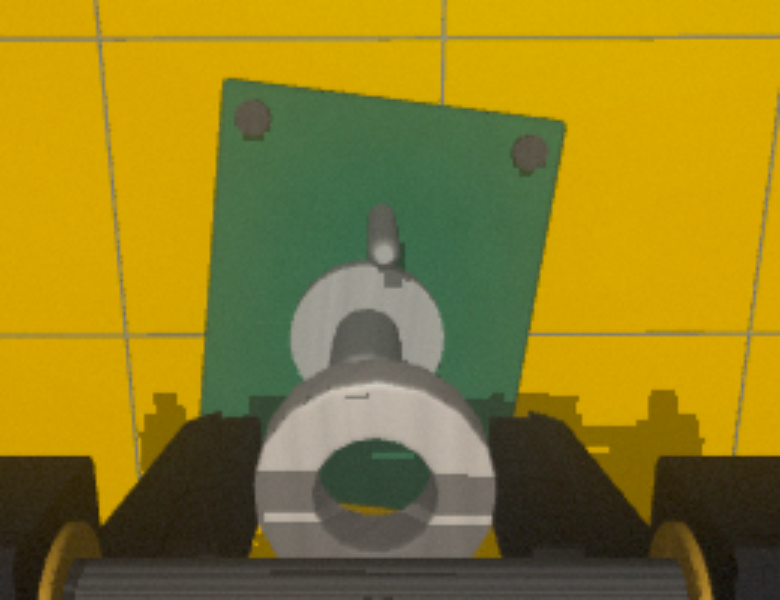

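Call:
carry_out:
  motion: [-0.05,-0.12,1.5,0,0,0,0,0,1.5,0,0,0,0,0,1,0,0,0,0,0,0.5,0,0,0,0,0,0,0,0,0,0,0,0,0,0,0]

```text
clock: 7.2
tool_pos: [0.5144, -0.0067, 0.1219]
eef_rot: [1.0, -0.0, 0.0, 0.0]
contact_force: [-0.1, -0.5, -1.0]
opening: 0.504
```

Call:
carry_out:
  motion: [0,0,1,0,0,0,0,0,1,0,0,0,0,0,1,0,0,0,0,0,0.5,0,0,0,0,0,0.1,0,0,0,0,0,0,0,0,0]

```text
clock: 7.95
tool_pos: [0.5143, -0.0067, 0.0857]
eef_rot: [1.0, -0.0, -0.0, 0.0]
contact_force: [0.3, -0.8, -1.6]
opening: 0.505
```

Call:
carry_out:
  motion: [0,0,0,0,0,0,0,0,0,0,0,0,0,0,0,0,0,0,0,0,-3,0,0,0,0,0,-4,0,0,0,0,0,-4.4,0,0,0,0.6,5.1,0,0,0,0,0.6,5.1,0,0,0,0]
  hand: 6.5

```text
clock: 8.95
tool_pos: [0.5269, -0.1092, 0.2007]
eef_rot: [1.0, 0.001, 0.001, 0.0]
contact_force: [1.0, -0.3, -0.0]
opening: 0.734
```

Call:
carry_out:
  motion: [0.6,5.1,0,0,0,0,0.6,5.1,0,0,0,0,0.5,5.1,0,0,0,0,0,0,0,0,0,0,0,0,0,0,0,0]

```text
clock: 9.57
tool_pos: [0.5431, -0.2608, 0.1995]
eef_rot: [1.0, 0.0, -0.0, -0.001]
contact_force: [0.3, 0.3, 0.3]
opening: 0.733
```

```bash
python3 ring.py thick1
python3 - <<'E'
from st import *
p=shot('top');find(p,'thick1');find(p,'stand')
E
```

```text
9.6 tcp [ 0.5431 -0.2608  0.1995] rot [1.e+00 1.e-04]
thick1 p0.80 top 0.0161 c [ 0.5879 -0.2624] r22.2 delta tool cm 4.48 0.16
thick1 p0.56 top 0.0163 c [ 0.4058 -0.3368] r8.1 delta tool cm -13.73 7.6
thick1 p0.56 ext [231.7, 217.9, 245.1, 234.7] n 181 ztop 0.0351 mean [ 0.5143 -0.0059] circ 0.5143 -0.0062 r22.5
thick1 p0.47 ext [347.6, 247.5, 368.3, 263.9] n 221 ztop 0.0165 mean [ 0.4251 -0.3367] circ 0.4528 -0.2814 r84.7
thick1 p0.45 ext [321.7, 251.2, 337.4, 271.4] n 170 ztop 0.0122 mean [ 0.4048 -0.2594] circ 0.4048 -0.2596 r22.1
thick1 p0.41 ext [320.0, 186.1, 337.0, 200.6] n 101 ztop 0.0166 mean [ 0.5982 -0.2601] circ 0.5865 -0.2506 r33.4
stand p0.94 ext [219.9, 201.7, 256.8, 244.0] n 1340 ztop 0.0126 mean [ 0.5193 -0.0056] circ 0.52 -0.0089 r75.5
```

Call:
carry_out:
  motion: [1.5,0.1,2,0,0,0,1.5,0,4,0,0,0,1.5,0,4,0,0,0,0,0,2.2,0,0,0,0,0,1,0,0,0,0,0,0,0,0,0,0,0,0,0,0,0]

```text
clock: 10.7
tool_pos: [0.5888, -0.2632, 0.0691]
eef_rot: [1.0, -0.0, 0.001, 0.0]
contact_force: [0.2, 0.3, -0.0]
opening: 0.74
```

Call:
carry_out:
  motion: [0,0,0,0,0,0,0,0,0,0,0,0,0,0,0,0,0,0,0,0,0,0,0,0,0,0,0,0,0,0]
  hand: 3.5

```text
clock: 11.32
tool_pos: [0.5886, -0.2628, 0.0684]
eef_rot: [1.0, -0.0, 0.0, 0.0]
contact_force: [-0.6, 0.5, 5.6]
opening: 0.516
```

Call:
carry_out:
  motion: [0,0,-2,0,0,0,0,0,-4,0,0,0,0,0,-4,0,0,0,-1.5,-5.1,0,0,0,0,-1.5,-5.1,0,0,0,0,-1.5,-5.1,0,0,0,0,-1.5,-5.1,0,0,0,0,-1.4,-5.2,0,0,0,0]

```text
clock: 12.32
tool_pos: [0.5142, -0.0052, 0.1687]
eef_rot: [1.0, -0.0, 0.001, -0.0]
contact_force: [1.3, 1.1, -0.5]
opening: 0.513
```

Call:
carry_out:
  motion: [0,0,0,0,0,0,0,0,0,0,0,0]

```text
clock: 12.58
tool_pos: [0.5148, -0.0071, 0.1684]
eef_rot: [1.0, -0.0, 0.001, 0.0]
contact_force: [0.3, 0.1, -1.2]
opening: 0.525
```

```bash
python3 ring.py thick1
```

```text
12.6 tcp [ 0.5148 -0.0071  0.1684] rot [ 1.e+00 -1.e-04]
thick1 p0.87 top 0.0340 c [ 0.5144 -0.0068] r22.2 delta tool cm -0.05 -0.03
thick1 p0.62 top 0.1158 c [ 0.5156 -0.0071] r22.1 delta tool cm 0.07 0.0
```

Call:
carry_out:
  motion: [0,0,1.5,0,0,0,0,0,1.5,0,0,0,0,0,1,0,0,0,0,0,0.5,0,0,0,0,0,0,0,0,0]

```text
clock: 13.3
tool_pos: [0.5142, -0.0067, 0.1222]
eef_rot: [1.0, -0.0, -0.0, 0.0]
contact_force: [-0.2, -0.0, -0.9]
opening: 0.513
```

Call:
carry_out:
  motion: [0,0,1,0,0,0,0,0,0.8,0,0,0,0,0,0.4,0,0,0,0,0,0,0,0,0,0,0,0,0,0,0]

```text
clock: 13.92
tool_pos: [0.5143, -0.0067, 0.1014]
eef_rot: [1.0, -0.0, 0.0, 0.0]
contact_force: [-2.0, 0.2, 8.5]
opening: 0.513
```

Call:
carry_out:
  motion: [0,0,0,0,0,0,0,0,0,0,0,0,0,0,-3,0,0,0,0,0,-5,0,0,0,0,0,-5,0,0,0,0,5,0,0,0,0,0,5.5,0,0,0,0,0,5.5,0,0,0,0]
  hand: 8.0

```text
clock: 14.92
tool_pos: [0.5143, -0.1681, 0.2308]
eef_rot: [1.0, 0.0, 0.0, 0.0]
contact_force: [0.7, 0.4, -0.1]
opening: 0.908
```

Call:
carry_out:
  motion: [0,5.5,0,0,0,0,0,5.5,0,0,0,0,0,5.5,0,0,0,0,0,5.5,0,0,0,0,0,1,0,0,0,0,0,0,0,0,0,0,0,0,0,0,0,0]

```text
clock: 15.8
tool_pos: [0.515, -0.3942, 0.2305]
eef_rot: [1.0, 0.001, -0.0, -0.001]
contact_force: [-0.2, 0.6, -0.3]
opening: 0.909
```

```bash
cat > pl.py <<'E'
from st import *
def plate(p):
    W=cloud(p)
    for d,Q,zt in find(p,'plate',.3):
        Q=Q[np.abs(Q[:,2]-np.median(Q[:,2]))<.004]
        (x,y),wh,a=cv2.minAreaRect(Q[:,:2].astype(np.float32)*1000);print('rect',x,y,wh,a)
        # holes: inside-rect pixels not on plate top, rasterised
        g=np.zeros((400,400),np.uint8);ij=((Q[:,:2]-[x/1e3,y/1e3])*2000+200).astype(int);g[ij[:,0].clip(0,399),ij[:,1].clip(0,399)]=255
        g=cv2.morphologyEx(g,cv2.MORPH_CLOSE,np.ones((5,5)))
        for c in cv2.findContours(g,cv2.RETR_CCOMP,cv2.CHAIN_APPROX_NONE)[0]:
            (v,u),r=cv2.minEnclosingCircle(c)
            if 5<r<40: print('hole',(u-200)/2e3+x/1e3,(v-200)/2e3+y/1e3,'r mm',r/2)
if __name__=='__main__':
    s=monitor.get_state();print(s['clock'],s['tool_pos']);p=shot('wrist');plate(p);save(p,'v5')
    q=shot('top');find(q,'thick1');find(q,'thin1',.4)
E
python3 pl.py
```

```text
15.8 [ 0.51497843 -0.39424532  0.23050324]
plate p0.84 ext [237.1, 62.9, 288.5, 172.2] n 4791 ztop 0.0132 mean [ 0.5762 -0.4038] circ 0.574 -0.4046 r59.8
rect 573.7613525390625 -403.9780578613281 (109.99295806884766, 54.07398223876953) 3.9452004432678223
hole 0.6092970733642578 -0.40168043518066404 r mm 6.250330448150635
hole 0.5738494110107422 -0.40400938415527343 r mm 12.422257423400879
thick1 p0.52 ext [227.1, 215.9, 247.5, 235.2] n 163 ztop 0.0501 mean [ 0.5138 -0.006 ] circ 0.5136 -0.006 r22.2
thick1 p0.49 ext [348.7, 252.1, 366.8, 265.9] n 177 ztop 0.0164 mean [ 0.4241 -0.3367] circ 0.4243 -0.3379 r22.1
thin1 p0.70 ext [320.5, 251.7, 337.8, 271.3] n 191 ztop 0.0117 mean [ 0.4044 -0.2597] circ 0.405 -0.2593 r22.1
thin1 p0.62 ext [321.3, 220.3, 336.6, 236.3] n 150 ztop 0.0120 mean [ 0.5007 -0.2597] circ 0.5004 -0.2599 r22.3
thin1 p0.55 ext [279.6, 243.0, 298.9, 255.2] n 165 ztop 0.0116 mean [ 0.4446 -0.1506] circ 0.4446 -0.151 r22.5
```

View pics/v5.png

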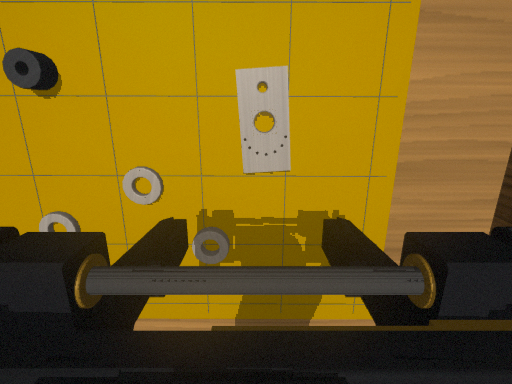

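Call:
carry_out:
  motion: [2,0.5,3,0,0,0,2,0.5,4.5,0,0,0,1.9,0,4.5,0,0,-0.069,0,0,3,0,0,0,0,0,1.3,0,0,0,0,0,0,0,0,0,0,0,0,0,0,0]

```text
clock: 16.92
tool_pos: [0.5739, -0.4074, 0.0694]
eef_rot: [0.999, 0.034, 0.001, 0.001]
contact_force: [0.8, 0.9, -0.1]
opening: 0.903
```

Call:
carry_out:
  motion: [0,0,0,0,0,0,0,0,0,0,0,0,0,0,0,0,0,0,0,0,0,0,0,0,0,0,0,0,0,0]
  hand: 4.3
  grip_force: 40

```text
clock: 17.55
tool_pos: [0.5735, -0.4059, 0.0682]
eef_rot: [0.999, 0.035, 0.0, -0.001]
contact_force: [-0.7, 2.9, 5.9]
opening: 0.604
```

Call:
carry_out:
  motion: [0,0,-2,0,0,0,0,0,-4,0,0,0,0,0,-5,0,0,0.069,-0.7,-5,0,0,0,0,-0.7,-5,0,0,0,0,-0.7,-5,0,0,0,0,-0.7,-5,0,0,0,0,-0.7,-5,0,0,0,0]

```text
clock: 18.55
tool_pos: [0.5385, -0.1558, 0.1788]
eef_rot: [1.0, -0.0, 0.001, 0.0]
contact_force: [1.1, 0.6, -1.9]
opening: 0.606
```

Call:
carry_out:
  motion: [-0.8,-5,0,0,0,0,-0.8,-5,0,0,0,0,-0.8,-4.9,0,0,0,0,0,0,0,0,0,0.127,0,0,0,0,0,0,0,0,0,0,0,0]

```text
clock: 19.3
tool_pos: [0.5148, -0.0088, 0.1782]
eef_rot: [0.998, -0.063, 0.001, 0.0]
contact_force: [0.5, -0.8, -2.4]
opening: 0.603
```

```bash
cat > pv.py <<'E'
from pl import *
s=monitor.get_state();M=R.from_quat(s['eef_rot']).as_matrix();print(s['clock'],s['tool_pos'],'yaw',np.arctan2(M[1,0],M[0,0]));p=shot('wrist');plate(p)
cv2.imwrite('pics/v6.png',cv2.resize(p['frame'][80:280,130:390,::-1],None,fx=3,fy=3))
W=cloud(p);m=(W[...,2]>.064)&(W[...,2]<.0695)&(np.abs(W[...,0]-.55)<.015)&(np.abs(W[...,1]+.012)<.012)
print('pin',m.sum(),W[m].mean(0) if m.any() else '')
E
python3 pv.py
```

```text
19.3 [ 0.51483462 -0.00884235  0.1781613 ] yaw -0.12688222417123388
plate p0.85 ext [201.6, 137.5, 304.5, 322.2] n 14257 ztop 0.1230 mean [ 0.5271 -0.0105] circ 0.515 -0.0089 r61.2
rect 514.9246826171875 -9.310565948486328 (55.17993927001953, 110.97930145263672) 82.7027359008789
hole 0.5510133972167969 -0.013721858978271485 r mm 5.70937442779541
hole 0.5155383224487304 -0.009177448272705077 r mm 11.718809127807617
pin 0
```

View pics/v6.png

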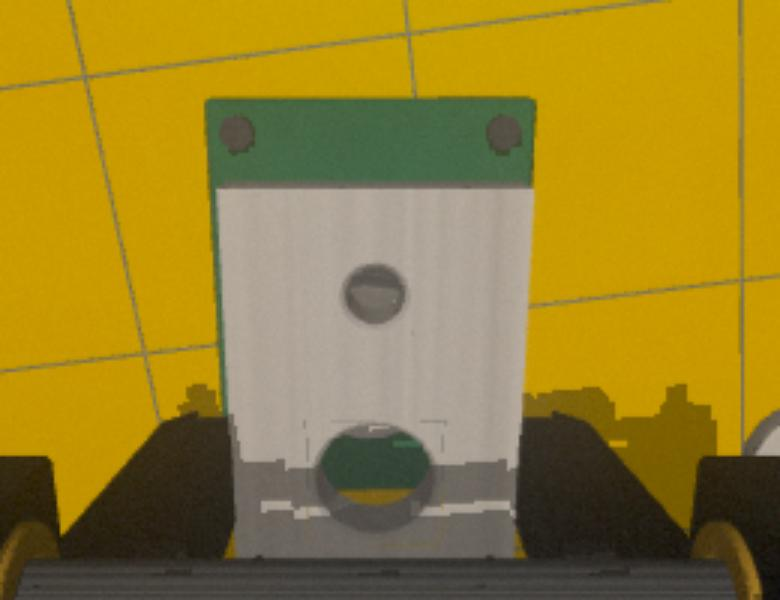

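Call:
carry_out:
  motion: [-0.06,-0.17,1.5,0,0,0,0,0,1.5,0,0,0,0,0,1,0,0,0,0,0,0.4,0,0,0,0,0,0.4,0,0,0,0,0,0,0,0,0,0,0,0,0,0,0]

```text
clock: 20.27
tool_pos: [0.5141, -0.006, 0.13]
eef_rot: [0.998, -0.064, 0.0, 0.0]
contact_force: [-0.1, -0.3, -2.9]
opening: 0.609
```

```bash
python3 pv.py
```

```text
20.275 [ 0.51412185 -0.00602444  0.12996409] yaw -0.1272629587190453
plate p0.67 ext [201.6, 137.9, 305.1, 321.8] n 14102 ztop 0.0748 mean [ 0.5262 -0.0076] circ 0.5146 -0.0061 r61.1
plate p0.64 ext [190.2, 110.6, 326.9, 266.9] n 6611 ztop 0.0173 mean [ 0.5315 -0.0096] circ 0.5213 -0.0084 r71.2
rect 514.1746826171875 -5.918483734130859 (54.387237548828125, 111.0952377319336) 82.55689239501953
hole 0.5501746826171875 -0.010978008270263672 r mm 5.643521785736084
hole 0.5150179290771484 -0.006231822967529297 r mm 11.860126495361328
rect 525.7601928710938 -12.57330322265625 (45.28513717651367, 37.71809005737305) 41.606224060058594
hole 0.55021240234375 -0.012286537170410157 r mm 4.100800514221191
hole 0.5137601928710938 -0.00732330322265625 r mm 8.28029727935791
pin 172 [ 0.54929899 -0.011437    0.06667824]
```

View pics/v6.png

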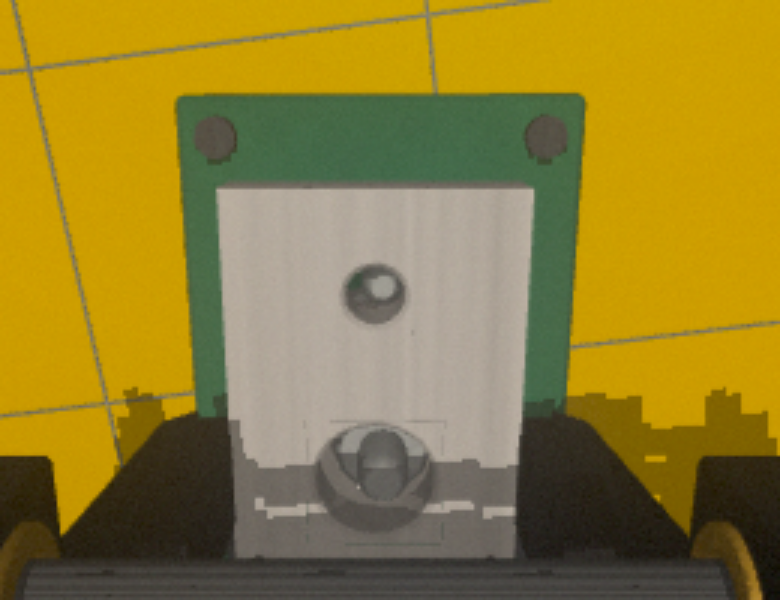

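Call:
carry_out:
  motion: [0,0.08,0,0,0,0,0,0,0.4,0,0,0,0,0,0.4,0,0,0,0,0,0.3,0,0,0,0,0,0.3,0,0,0,0,0,0,0,0,0,0,0,0,0,0,0]

```text
clock: 21.25
tool_pos: [0.5138, -0.0067, 0.1161]
eef_rot: [0.998, -0.064, 0.0, 0.0]
contact_force: [-1.1, -0.4, 5.6]
opening: 0.604
```

Call:
carry_out:
  motion: [0,0,0,0,0,0,0,0,0,0,0,0,0,0,-3,0,0,0,0,0,-5.4,0,0,-0.127,2,5,0,0,0,0,2,5,0,0,0,0,2.4,5.6,0,0,0,0,0,0,0,0,0,0]
  hand: 8.0

```text
clock: 22.25
tool_pos: [0.5785, -0.1698, 0.1997]
eef_rot: [1.0, -0.005, 0.001, 0.002]
contact_force: [0.3, 0.2, 0.0]
opening: 0.907
```

```bash
python3 ring.py collar
python3 - <<'E'
from pl import *
p=shot('top');plate(p);find(p,'thin1',.4);find(p,'thick1',.4)
E
```

```text
22.2 tcp [ 0.5785 -0.1698  0.1997] rot [ 1.     -0.0095]
collar p0.57 top 0.0271 c [ 0.6253 -0.1637] r18.6 delta tool cm 4.68 -0.61
plate p0.75 ext [223.6, 204.0, 252.2, 240.9] n 795 ztop 0.0619 mean [ 0.515  -0.0062] circ 0.5147 -0.0055 r58.1
rect 514.5256958007812 -6.153278350830078 (53.891845703125, 109.98489379882812) 82.91763305664062
hole 0.5672756958007812 -0.0029032783508300786 r mm 3.952897071838379
hole 0.5660256958007812 0.010596721649169923 r mm 2.795135021209717
hole 0.5642756958007812 -0.02565327835083008 r mm 2.795135021209717
hole 0.5634423675537109 -0.011736614227294922 r mm 2.946326494216919
hole 0.5630256958007812 -0.017653278350830078 r mm 3.535583972930908
hole 0.5605256958007813 0.003846721649169922 r mm 3.535583972930908
hole 0.5605256958007813 -0.004153278350830078 r mm 3.535583972930908
hole 0.5600256958007812 -0.03615327835083008 r mm 3.535583972930908
hole 0.5580256958007812 0.013096721649169921 r mm 2.795135021209717
hole 0.5562756958007812 -0.012153278350830079 r mm 2.795135021209717
hole 0.5587756958007812 -0.02690327835083008 r mm 3.952897071838379
hole
[... 4162 characters left out ...]
1649169922 r mm 2.5000500679016113
hole 0.47002569580078124 -0.017486614227294923 r mm 4.16671895980835
hole 0.4692756958007812 0.017846721649169922 r mm 5.153932094573975
hole 0.46752569580078124 -0.0031532783508300783 r mm 2.5000500679016113
hole 0.4687756958007812 -0.009903278350830078 r mm 3.952897071838379
hole 0.4702756958007812 0.0073467216491699214 r mm 8.143298149108887
hole 0.46452569580078124 -0.02590327835083008 r mm 2.795135021209717
hole 0.4607756958007812 -0.007469944000244141 r mm 3.8897078037261963
hole 0.4632756958007812 -0.01790327835083008 r mm 5.303350925445557
thin1 p0.68 ext [280.3, 242.9, 299.7, 258.4] n 140 ztop 0.0115 mean [ 0.4453 -0.1503] circ 0.4448 -0.1504 r21.3
```

Call:
carry_out:
  motion: [1.5,0,2,0,0,0,1.6,0,4,0,0,0,1.6,0,4,0,0,0,0,0,1.8,0,0,0,0,0,1,0,0,0,0,0,0,0,0,0,0,0,0,0,0,0]
  hand: 6.5

```text
clock: 23.42
tool_pos: [0.6253, -0.163, 0.0731]
eef_rot: [1.0, -0.0, 0.001, 0.0]
contact_force: [-0.3, -0.1, 0.4]
opening: 0.732
```

Call:
carry_out:
  motion: [0,0,0,0,0,0,0,0,0,0,0,0,0,0,0,0,0,0,0,0,0,0,0,0,0,0,0,0,0,0]
  hand: 2.7
  grip_force: 30

```text
clock: 24.05
tool_pos: [0.625, -0.1629, 0.072]
eef_rot: [1.0, -0.0, 0.0, 0.0]
contact_force: [-0.4, -0.5, 3.7]
opening: 0.418
```

Call:
carry_out:
  motion: [0,0,-2,0,0,0,0,0,-4,0,0,0,0,0,-4,0,0,0,-3.5,-5,0,0,0,0,-3.5,-5,0,0,0,0,-4.07,-4.6,0,0,0,0,0,-0.98,0,0,0,0,0,0,0,0,0,0]

```text
clock: 25.05
tool_pos: [0.5152, -0.0061, 0.1726]
eef_rot: [1.0, 0.001, 0.001, -0.0]
contact_force: [-0.5, -1.0, -0.5]
opening: 0.416
```

Call:
carry_out:
  motion: [0,0,1,0,0,0,0,0,0,0,0,0,0,0,0,0,0,0]

```text
clock: 25.42
tool_pos: [0.5144, -0.0078, 0.1614]
eef_rot: [1.0, -0.001, -0.0, 0.0]
contact_force: [-0.4, 0.2, -0.7]
opening: 0.421
```

```bash
python3 ring.py collar
python3 - <<'E'
from h import *
p=shot('wrist');cv2.imwrite('pics/v8.png',cv2.resize(p['frame'][140:280,170:340,::-1],None,fx=4,fy=4))
E
```

```text
25.4 tcp [ 0.5144 -0.0078  0.1614] rot [ 1.     -0.0017]
collar p0.81 top 0.1161 c [ 0.5162 -0.008 ] r17.8 delta tool cm 0.18 0.01
collar p0.66 top 0.0118 c [ 0.535  -0.0086] r63.1 delta tool cm 2.06 0.08
```

View pics/v8.png

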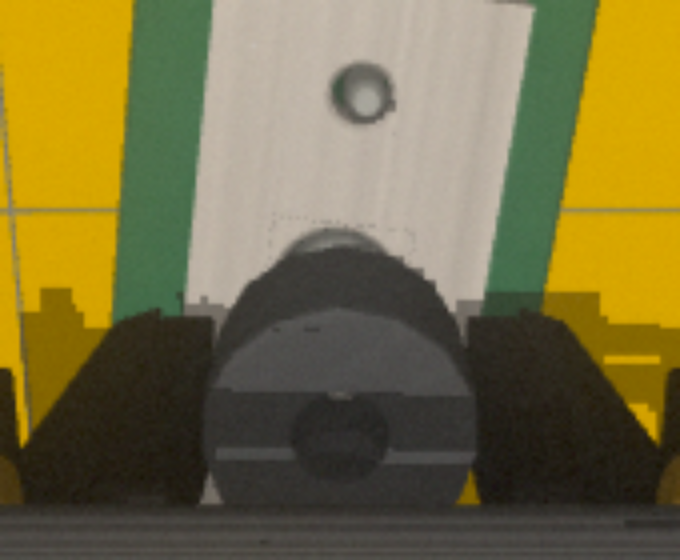

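Call:
carry_out:
  motion: [0,0,1,0,0,0,0,0,0.5,0,0,0,0,0,0.3,0,0,0,0,0,0.2,0,0,0,0,0,0.2,0,0,0,0,0,0,0,0,0]

```text
clock: 26.32
tool_pos: [0.5142, -0.0069, 0.1397]
eef_rot: [1.0, -0.0, -0.0, 0.0]
contact_force: [-0.9, -0.5, -0.9]
opening: 0.422
```

Call:
carry_out:
  motion: [0,0,0.3,0,0,0,0,0,0.3,0,0,0,0,0,0.15,0,0,0,0,0,0,0,0,0,0,0,0,0,0,0]

```text
clock: 26.95
tool_pos: [0.5141, -0.0069, 0.1325]
eef_rot: [1.0, -0.0, 0.0, 0.0]
contact_force: [-1.4, -0.1, 3.9]
opening: 0.42
```

Call:
carry_out:
  motion: [0,0,0,0,0,0,0,0,0,0,0,0,0,0,-3,0,0,0,0,0,-4,0,0,0,-1.5,4,0,0,0,0,-2,4,0,0,0,0,-2,4,0,0,0,0,0,2,0,0,0,0]
  hand: 6.5

```text
clock: 27.95
tool_pos: [0.457, -0.1495, 0.2021]
eef_rot: [1.0, -0.002, -0.001, 0.001]
contact_force: [0.3, 0.7, 0.1]
opening: 0.737
```

```bash
python3 - <<'E'
from pl import *
s=monitor.get_state();print(s['tool_pos'])
p=shot('top');find(p,'collar');find(p,'thin1',.4);find(p,'thick1',.3)
E
python3 ring.py thin1
```

```text
[ 0.45699372 -0.14947651  0.20211458]
collar p0.57 ext [228.8, 212.7, 243.3, 234.0] n 180 ztop 0.0877 mean [ 0.5145 -0.0067] circ 0.5148 -0.0067 r18.8
thin1 p0.60 ext [319.1, 219.5, 338.4, 235.1] n 177 ztop 0.0118 mean [ 0.5014 -0.26  ] circ 0.5016 -0.2599 r21.7
thick1 p0.43 ext [351.0, 249.7, 366.2, 265.5] n 165 ztop 0.0164 mean [ 0.425 -0.343] circ 0.4247 -0.34 r22.4
28.1 tcp [ 0.4595 -0.1464  0.2021] rot [ 1.e+00 -2.e-04]
thin1 p0.85 top 0.0111 c [ 0.5001 -0.261 ] r22.5 delta tool cm 4.07 11.46
thin1 p0.74 top 0.0110 c [ 0.4438 -0.1515] r22.4 delta tool cm -1.57 0.51
thin1 p0.73 top 0.0111 c [ 0.4052 -0.2606] r22.0 delta tool cm -5.43 11.42
```

Call:
carry_out:
  motion: [-0.8,0.25,3,0,0,0,-0.8,0.25,4,0,0,0,0,0,4,0,0,0,0,0,1.9,0,0,0,0,0,0.6,0,0,0,0,0,0,0,0,0,0,0,0,0,0,0]

```text
clock: 29.12
tool_pos: [0.4461, -0.1521, 0.0693]
eef_rot: [1.0, 0.0, -0.002, -0.001]
contact_force: [0.7, 0.0, -0.0]
opening: 0.738
```

Call:
carry_out:
  motion: [0,0,0,0,0,0,0,0,0,0,0,0,0,0,0,0,0,0,0,0,0,0,0,0,0,0,-4,0,0,0,0,0,-4,0,0,0,0,0,-4,0,0,0]
  hand: 3.5

```text
clock: 30.0
tool_pos: [0.4459, -0.1531, 0.19]
eef_rot: [1.0, -0.0, -0.003, -0.001]
contact_force: [0.6, -0.2, -0.7]
opening: 0.506
```

Call:
carry_out:
  motion: [0.5,-5.3,0,0,0,0,0.5,-5.3,0,0,0,0,0.5,-5.3,0,0,0,0,0.5,-5.3,0,0,0,0,0.6,-5.4,0,0,0,0,0.6,-5.4,0,0,0,0,0.6,-5.4,0,0,0,0,0.6,-5.4,0,0,0,0]

```text
clock: 31.0
tool_pos: [0.4902, 0.2765, 0.1892]
eef_rot: [1.0, -0.0, -0.002, -0.0]
contact_force: [0.4, 0.0, -1.4]
opening: 0.499
```

Call:
carry_out:
  motion: [0,0,3,0,0,0,0,0,4,0,0,0,0,0,3,0,0,0,0,0,1,0,0,0,0,0,0,0,0,0,0,0,0,0,0,0]

```text
clock: 31.75
tool_pos: [0.4906, 0.2754, 0.0806]
eef_rot: [1.0, -0.0, -0.001, -0.001]
contact_force: [-0.3, -0.2, 0.5]
opening: 0.5
```

Call:
carry_out:
  motion: [0,0,0,0,0,0,0,0,0,0,0,0,0,0,-3,0,0,0,0,0,-4,0,0,0,0,0,-5,0,0,0,0.2,6,0,0,0,0,0.2,6,0,0,0,0,0.2,6,0,0,0,0]
  hand: 6.0

```text
clock: 32.75
tool_pos: [0.4965, 0.0933, 0.1999]
eef_rot: [1.0, 0.0, -0.001, -0.001]
contact_force: [0.2, -0.3, 0.3]
opening: 0.683
```

Call:
carry_out:
  motion: [0.2,6,0,0,0,0,0.2,6,0,0,0,0,0.2,6,0,0,0,0,0.2,6,0,0,0,0,0,6,0,0,0,0,0,5.5,0,0,0,0,0,0,0,0,0,0]

```text
clock: 33.62
tool_pos: [0.5028, -0.2666, 0.1989]
eef_rot: [1.0, -0.005, -0.002, 0.002]
contact_force: [-0.1, -0.3, -0.6]
opening: 0.684
```

```bash
python3 ring.py thin1
python3 - <<'E'
from h import *
p=shot('top');find(p,'thin1',.3);find(p,'thick1',.3);find(p,'tray',.5)
E
```

```text
33.6 tcp [ 0.5028 -0.2666  0.1989] rot [ 0.9999 -0.0101]
thin1 p0.76 top 0.0111 c [ 0.5004 -0.2614] r22.5 delta tool cm -0.23 -0.52
thin1 p0.65 top 0.0108 c [ 0.407 -0.26 ] r20.7 delta tool cm -9.57 -0.66
thin1 p0.67 ext [128.5, 227.3, 146.5, 241.9] n 163 ztop 0.0178 mean [0.4883 0.2748] circ 0.4885 0.2749 r22.3
thin1 p0.67 ext [321.7, 252.0, 335.7, 273.1] n 132 ztop 0.0121 mean [ 0.4051 -0.2577] circ 0.4053 -0.2585 r21.4
thick1 p0.59 ext [349.6, 252.8, 355.5, 264.2] n 40 ztop 0.0170 mean [ 0.4214 -0.3219] circ 0.421 -0.3224 r12.4
tray p0.72 ext [80.8, 185.1, 168.7, 252.4] n 5105 ztop 0.0213 mean [0.5306 0.3156] circ 0.5327 0.3124 r140.1
```

Call:
carry_out:
  motion: [-0.3,0.1,3,0,0,0,0,0,4,0,0,0,0,0,4,0,0,0,0,0,1.6,0,0,0,0,0,0.5,0,0,0,0,0,0,0,0,0]

```text
clock: 34.67
tool_pos: [0.5014, -0.2608, 0.0685]
eef_rot: [1.0, 0.0, -0.002, -0.0]
contact_force: [-0.3, -0.4, 1.2]
opening: 0.682
```

Call:
carry_out:
  motion: [0,0,0,0,0,0,0,0,0,0,0,0,0,0,0,0,0,0,0,0,0,0,0,0,0,0,-4,0,0,0,0,0,-4,0,0,0,0,0,-4,0,0,0]
  hand: 3.5

```text
clock: 35.55
tool_pos: [0.501, -0.261, 0.1889]
eef_rot: [1.0, -0.0, -0.002, -0.001]
contact_force: [-0.7, 0.2, -1.8]
opening: 0.505
```

Call:
carry_out:
  motion: [0.8,-5.4,0,0,0,0,0.8,-5.4,0,0,0,0,0.8,-5.4,0,0,0,0,0.8,-5.4,0,0,0,0,0.8,-5.4,0,0,0,0,0.8,-5.4,0,0,0,0,0.8,-5.4,0,0,0,0,0.8,-5.4,0,0,0,0]

```text
clock: 36.55
tool_pos: [0.5653, 0.1727, 0.1881]
eef_rot: [1.0, -0.0, -0.002, -0.001]
contact_force: [0.4, -0.5, -0.5]
opening: 0.507
```

Call:
carry_out:
  motion: [0.3,-5.2,0,0,0,0,0.2,-5.2,0,0,0,0,0,0,3,0,0,0,0,0,4,0,0,0,0,0,3,0,0,0,0,0,0.9,0,0,0,0,0,0,0,0,0,0,0,0,0,0,0]

```text
clock: 37.55
tool_pos: [0.5707, 0.2755, 0.0805]
eef_rot: [1.0, -0.0, -0.001, -0.001]
contact_force: [0.3, 0.7, -0.8]
opening: 0.504
```

Call:
carry_out:
  motion: [0,0,0,0,0,0,0,0,0,0,0,0,0,0,-3,0,0,0,0,0,-4,0,0,0,0,0,-5,0,0,0,-1.5,5.4,0,0,0,0,-1.5,5.4,0,0,0,0,-1.5,5.4,0,0,0,0]
  hand: 6.0

```text
clock: 38.55
tool_pos: [0.5251, 0.1114, 0.1998]
eef_rot: [1.0, 0.0, -0.001, -0.001]
contact_force: [0.7, -1.2, -0.1]
opening: 0.679
```

Call:
carry_out:
  motion: [-1.5,5.4,0,0,0,0,-1.5,5.4,0,0,0,0,-1.5,5.4,0,0,0,0,-1.5,5.4,0,0,0,0,-1.5,5.4,0,0,0,0,-1.5,5.4,0,0,0,0,-1.5,5.0,0,0,0,0,0,0,0,0,0,0]

```text
clock: 39.55
tool_pos: [0.4181, -0.2662, 0.1994]
eef_rot: [1.0, -0.005, -0.002, 0.001]
contact_force: [1.1, 0.4, -0.2]
opening: 0.679
```

```bash
python3 ring.py thin1
python3 - <<'E'
from h import *
p=shot('top');find(p,'thin1',.3);find(p,'thick1',.3)
E
```

```text
39.5 tcp [ 0.4181 -0.2662  0.1994] rot [ 0.9999 -0.01  ]
thin1 p0.65 top 0.0111 c [ 0.4046 -0.2603] r22.4 delta tool cm -1.34 -0.59
thin1 p0.58 ext [126.6, 227.8, 144.5, 243.9] n 138 ztop 0.0178 mean [0.4872 0.274 ] circ 0.4883 0.2749 r21.5
thin1 p0.55 ext [126.4, 196.1, 148.5, 212.0] n 153 ztop 0.0179 mean [0.5682 0.2746] circ 0.5694 0.2749 r22.2
thick1 p0.54 ext [349.6, 249.8, 363.7, 255.9] n 69 ztop 0.0167 mean [ 0.4375 -0.3347] circ 0.432 -0.3353 r16.8
thick1 p0.32 ext [199.1, 121.2, 218.6, 143.7] n 270 ztop 0.0613 mean [0.7722 0.0724] circ 0.772 0.0727 r19.6
```

Call:
carry_out:
  motion: [-0.7,-0.1,3,0,0,0,-0.8,0,4,0,0,0,0,0,4,0,0,0,0,0,1.6,0,0,0,0,0,0.5,0,0,0,0,0,0,0,0,0]

```text
clock: 40.55
tool_pos: [0.4053, -0.2597, 0.0687]
eef_rot: [1.0, 0.0, -0.002, -0.001]
contact_force: [-0.3, 0.4, 0.1]
opening: 0.683
```

Call:
carry_out:
  motion: [0,0,0,0,0,0,0,0,0,0,0,0,0,0,0,0,0,0,0,0,0,0,0,0,0,0,-4,0,0,0,0,0,-4,0,0,0,0,0,-4,0,0,0]
  hand: 3.5

```text
clock: 41.42
tool_pos: [0.4049, -0.26, 0.1894]
eef_rot: [1.0, -0.0, -0.002, -0.001]
contact_force: [0.1, -0.8, -1.1]
opening: 0.5
```

Call:
carry_out:
  motion: [0.8,-5.6,0,0,0,0,0.8,-5.6,0,0,0,0,0.8,-5.6,0,0,0,0,0.8,-5.6,0,0,0,0,0.8,-5.6,0,0,0,0,0.8,-5.6,0,0,0,0,0.8,-5.6,0,0,0,0,0.8,-5.6,0,0,0,0]

```text
clock: 42.42
tool_pos: [0.4692, 0.1897, 0.1886]
eef_rot: [1.0, -0.0, -0.002, -0.001]
contact_force: [2.1, -0.4, -1.3]
opening: 0.498
```

Call:
carry_out:
  motion: [0.8,-5.6,0,0,0,0,0.8,-5.6,0,0,0,0,0.5,-5.5,0,0,0,0,0,0,4,0,0,0,0,0,4,0,0,0,0,0,2.9,0,0,0,0,0,0,0,0,0,0,0,0,0,0,0]

```text
clock: 43.42
tool_pos: [0.4903, 0.3553, 0.0806]
eef_rot: [1.0, -0.0, -0.002, -0.001]
contact_force: [-0.4, -1.0, -0.8]
opening: 0.504
```

Call:
carry_out:
  motion: [0,0,0,0,0,0,0,0,0,0,0,0,0,0,-3,0,0,0,0,0,-4,0,0,0,0,0,-5,0,0,0,-0.4,5.7,0,0,0,0,-0.4,5.7,0,0,0,0,-0.4,5.7,0,0,0,0]
  hand: 6.0

```text
clock: 44.42
tool_pos: [0.4784, 0.1824, 0.2003]
eef_rot: [1.0, 0.0, -0.001, -0.001]
contact_force: [0.8, -0.1, 0.3]
opening: 0.683
```

Call:
carry_out:
  motion: [-0.4,5.7,0,0,0,0,-0.4,5.7,0,0,0,0,-0.4,5.7,0,0,0,0,-0.4,5.7,0,0,0,0,-0.4,5.7,0,0,0,0,-0.4,5.7,0,0,0,0,-0.4,5.7,0,0,0,0,-0.4,5.7,0,0,0,0]

```text
clock: 45.42
tool_pos: [0.4462, -0.2741, 0.1996]
eef_rot: [1.0, -0.0, -0.002, -0.0]
contact_force: [1.3, -0.5, -0.6]
opening: 0.679
```

Call:
carry_out:
  motion: [-0.4,5.7,0,0,0,0,0,0,0,0,0,0,0,0,0,0,0,0]

```text
clock: 45.8
tool_pos: [0.4423, -0.3285, 0.1991]
eef_rot: [1.0, -0.0, -0.002, -0.001]
contact_force: [0.3, 0.6, 0.2]
opening: 0.682
```

```bash
python3 ring.py thick1
python3 - <<'E'
from h import *
p=shot('top');find(p,'thin1',.3);find(p,'thick1',.3)
E
```

```text
45.8 tcp [ 0.4423 -0.3285  0.1991] rot [ 1.e+00 -3.e-04]
thick1 p0.79 top 0.0160 c [ 0.4239 -0.339 ] r22.4 delta tool cm -1.83 1.05
thin1 p0.75 ext [127.4, 196.3, 146.4, 212.8] n 172 ztop 0.0178 mean [0.5697 0.2754] circ 0.5697 0.275 r22.2
thin1 p0.63 ext [101.4, 223.0, 119.6, 245.5] n 186 ztop 0.0178 mean [0.49   0.3545] circ 0.4895 0.355 r23.0
thin1 p0.50 ext [127.8, 227.3, 145.7, 243.8] n 165 ztop 0.0173 mean [0.4893 0.2754] circ 0.4893 0.2749 r21.7
```

Last spare (thick). Same grasp, then to (.57, .355).

Call:
carry_out:
  motion: [-0.9,0.5,3,0,0,0,-0.9,0.5,4,0,0,0,0,0,4,0,0,0,0,0,1.6,0,0,0,0,0,0.4,0,0,0,0,0,0,0,0,0]

```text
clock: 46.8
tool_pos: [0.4245, -0.3389, 0.0697]
eef_rot: [1.0, 0.0, -0.002, -0.0]
contact_force: [0.4, -0.1, 0.3]
opening: 0.681
```

Call:
carry_out:
  motion: [0,0,0,0,0,0,0,0,0,0,0,0,0,0,0,0,0,0,0,0,0,0,0,0,0,0,-4,0,0,0,0,0,-4,0,0,0,0,0,-4,0,0,0]
  hand: 3.5

```text
clock: 47.68
tool_pos: [0.4239, -0.3389, 0.1901]
eef_rot: [1.0, -0.0, -0.002, -0.001]
contact_force: [-0.2, -0.9, -1.8]
opening: 0.511
```

Call:
carry_out:
  motion: [1.2,-5.8,0,0,0,0,1.2,-5.8,0,0,0,0,1.2,-5.8,0,0,0,0,1.2,-5.8,0,0,0,0,1.2,-5.8,0,0,0,0,1.2,-5.8,0,0,0,0,1.2,-5.8,0,0,0,0,1.2,-5.8,0,0,0,0]

```text
clock: 48.68
tool_pos: [0.5204, 0.1269, 0.1893]
eef_rot: [1.0, -0.0, -0.002, -0.001]
contact_force: [0.8, -0.6, -0.6]
opening: 0.508
```

Call:
carry_out:
  motion: [1.2,-5.8,0,0,0,0,1.2,-5.8,0,0,0,0,1.2,-5.8,0,0,0,0,1.2,-5.6,0,0,0,0,0,0,5,0,0,0,0,0,4,0,0,0,0,0,1.9,0,0,0,0,0,0,0,0,0]

```text
clock: 49.68
tool_pos: [0.5674, 0.3546, 0.0794]
eef_rot: [1.0, -0.0, -0.003, -0.0]
contact_force: [-0.0, 0.1, -0.2]
opening: 0.511
```

Call:
carry_out:
  motion: [0,0,0,0,0,0,0,0,0,0,0,0,0,0,0,0,0,0,0,0,-3,0,0,0,0,0,-5,0,0,0,0,0,-5,0,0,0,0,0,-3,0,0,0,0,0,0,0,0,0]
  hand: 6.0

```text
clock: 50.68
tool_pos: [0.57, 0.3557, 0.2437]
eef_rot: [1.0, -0.0, 0.001, -0.003]
contact_force: [0.5, 0.0, 0.0]
opening: 0.681
```

Run:
```python
from h import *
p=shot('top')
for n in ['thin1','thick1','plate','collar','dye_jar','screwdriver','wood_block']: find(p,n,.3)
cv2.imwrite('pics/v9.png',cv2.resize(p['frame'][80:290,60:410,::-1],None,fx=2.25,fy=2.25))
```

```text
thin1 p0.72 ext [127.0, 194.1, 146.9, 213.8] n 174 ztop 0.0175 mean [0.5694 0.2759] circ 0.5694 0.2758 r22.5
thin1 p0.54 ext [126.5, 226.8, 146.3, 244.3] n 181 ztop 0.0175 mean [0.4888 0.2743] circ 0.4892 0.2745 r22.7
thick1 p0.63 ext [104.2, 198.9, 113.7, 215.0] n 105 ztop 0.0229 mean [0.5687 0.3463] circ 0.5689 0.3511 r21.0
thick1 p0.43 ext [316.9, 127.8, 360.9, 151.0] n 948 ztop 0.0320 mean [ 0.7445 -0.2913] circ 0.7441 -0.2912 r59.4
plate p0.64 ext [223.6, 203.7, 250.0, 244.6] n 614 ztop 0.0620 mean [ 0.5155 -0.0081] circ 0.5157 -0.0048 r57.7
collar p0.59 ext [229.6, 214.4, 244.0, 232.5] n 139 ztop 0.0876 mean [ 0.5157 -0.0062] circ 0.5148 -0.0063 r17.3
dye_jar p0.64 ext [200.9, 120.3, 217.8, 142.4] n 226 ztop 0.0615 mean [0.7713 0.0717] circ 0.771 0.0716 r19.3
screwdriver p0.58 ext [244.2, 88.3, 273.3, 152.7] n 366 ztop 0.0265 mean [ 0.8534 -0.0845] circ 0.8502 -0.0852 r49.4
wood_block p0.96 ext [316.5, 125.6, 359.6, 152.4] n 949 ztop 0.0320 mean [ 0.7446 -0.2914] circ 0.7441 -0.2912 r59.4
wood_block p0.68 ext [81.7, 188.2, 168.5, 256.6] n 3817 ztop 0.0216 mean [0.5113 0.2937] circ 0.5313 0.3122 r139.1
wood_block p0.43 ext [217.6, 196.8, 256.9, 245.4] n 810 ztop 0.0123 mean [ 0.5285 -0.011 ] circ 0.5197 -0.0079 r76.6
```

View pics/v9.png

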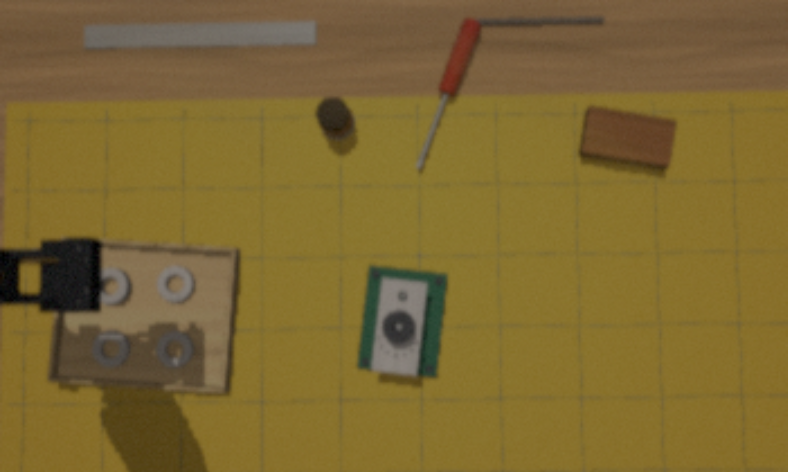

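The picture shows the plate and collar on the stand at about (400,328), four rings in the tray and the bystanders unmoved. I am handing the job in.

```bash
python3 -c "
from plant import workorder
print(workorder.finish_job())"
```

```text
the job is handed in; nothing more can be done
None
```

The indexing stand is set up and the job is handed in, at about 51 s on the robot's clock. All six packers were present.

- **Stack:** I put two of the 15 mm packers on the shaft (30 mm), then lowered the plate over the shaft and pin, and put the collar on the stub.
- **Spares:** The three thin packers and the third thick one went into the tray. The gripper was opened and raised clear.

Last checks, all from the top camera, which reads about 1.5–2 mm high:

| Check | Reading | Expected |
|---|---|---|
| Plate top | 62.0 mm | 60 mm |
| Collar top | 87.6 mm | 86.5 mm |

- **Seating:** Both readings fit a fully seated stack. The downward force at each contact was 4–9 N, except for the first packer, which showed no force.
- **Tray and bystanders:** The last picture shows four rings in the tray. The networks reported only three of them in that shot; the fourth had been measured at (0.490, 0.355) in the previous one. The jar, screwdriver and block read within 2 mm of their starting positions.
- **Not measured:** I did not measure the plate's pin-hole position after release. The pin was seen inside the hole before the final lowering.

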